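# Press a drill bushing home with a trigger bar clamp

### The job

Press the steel drill bushing fully home into the blue jig block by pumping the clamp's yellow trigger against its handle, squeezing no harder than about 25 N so that the jig is not overloaded. Once the bushing's head sits flush on the block, press the red release lever (lightly, again under 25 N) and slide the clamp's head all the way back to its stop. Leave the jig block sitting in its nest and the other things on the bench where they are.

Things in the scene. Friction and masses are not known exactly. Their poses are not given: they have to be found in the camera images.
- clamp: Press station fixed to the bench: trigger bar clamp lying flat on a plywood base 300 x 103 x 18 mm. Origin on the bench below the bar; x runs along the bar, the way the moving jaw closes; +y is the side of jaws and jig, -y that of handle, trigger and lever (bare bench below them), z up. Bar: 18 mm wide, 46 mm above the bench. Highest parts: jig 79 mm, fixed jaw 70 mm, sliding head 64 mm.
- head (a joint): Travel of the black sliding head (carries handle, trigger, release lever, moving jaw) along the bar from its back stop, m. 0 = fully back; about 0.065 = jaw on the bushing when home; starts 0.028 to 0.042. It can be pushed forward with a few N, but a toothed ratchet (8 mm pitch, so up to 8 mm play) stops it from going back unless the release lever is pressed.
- trigger (a joint): Angle of the yellow trigger, rad: 0 = sprung out, 0.21 = squeezed fully to the handle. A full squeeze drives the head about 9 mm; when the trigger has sprung out again the head stands one tooth (8 mm) further. A stroke under about 0.19 may gain no tooth. A squeeze F at the trigger's middle gives about 2.3 F - 11 N at the jaw, so some 17 to 21 N move the bushing.
- release (a joint): Angle of the red release lever, rad: 0 = sprung out, 0.13 = fully pressed towards the handle. The ratchet lets go from about 0.1 on. Full pressing takes about 7 N; while the lever is kept pressed the head slides back along the bar with about 3 N.
- handle_center (a point): Centre of the black and yellow grip, part of the sliding head: 22 mm thick along the clamp's x, 74 mm long along y, 30 mm high. This point lies 80 mm from the bar on the -y side, 46 mm above the bench; axes as the clamp's. Its back face lies 11 mm behind (-x). A 22 mm wide, 28 mm high neck of the same line runs from it to the bar.
- trigger_pad: Yellow finger piece of the trigger, in front (+x) of the handle: 9 mm thick along its own x, about 58 mm long, 28 mm high. Origin at its centre, at rest 42 mm in front of the handle's centre line and 75 mm from the bar, 46 mm above the bench. Squeezed, it swings 24 mm towards the handle. Across handle and trigger, 75 mm from the bar, it measures 57 mm at rest and 33 mm squeezed.
- release_pad: Red paddle of the release lever, in front (+x) of the head between bar and trigger: 6 mm thick, 20 mm long along y, 28 mm high. Origin at its centre, at rest 49 mm in front of the handle's centre line and 30 mm from the bar, 46 mm above the bench. Pressed in -x, towards the handle; moves 8 mm. Across it and the neck's back face behind it: about 63 mm at rest, 55 mm pressed.
- jaw_face (a point): Centre of the pressing face of the moving jaw's orange pad, 34 x 34 mm, 46 mm from the bar on the +y side, 46 mm above the bench; x axis points at the jig. Its face is 40 mm in front of the handle's centre line.
- bushing_head: Flanged head of the steel bushing, 23 mm across, 5 mm thick; origin at the centre of its outer face, towards the moving jaw; its x axis points into the block. The bushing starts with its head 8 to 14 mm off the block; the fit is tight: it takes about 24 N to move it, and it stays where it is pushed.
- bushing_underhead (a point): Centre of the underside of the bushing's head, 5 mm in from its outer face. Home when it meets the bore's mouth.
- bore_mouth (a point): Centre of the bore's mouth on the face of the blue block. The distance from the underside of the head to it is what is left to press.
- jig: Loose blue jig block with an aluminium back plate, 50 mm (along the clamp's x) x 58 mm x 56 mm high, 0.3 kg, in its nest on the base between two low aluminium cheeks, its back within 3 mm of the fixed jaw. Origin at the centre of its underside, 18 mm above the bench; the bore points to -x.
- jig_center (a point): Centre of the jig block, half-way up.
- spare_bushing: Bystander: spare steel bushing, 22 mm across, 24 mm high, standing on the base behind the moving jaw, out of its way.
- pen_cup: Bystander: dark metal pen cup, 80 mm across, pens up to 130 mm.
- calculator: Bystander: silver desk calculator, 85 x 135 x 15 mm.
- setting_jig: Bystander: second blue jig, on an aluminium plate 60 x 85 mm, 46 mm high.
- parts_tray: Bystander: grey tray of bushings and bits, 110 x 160 x 35 mm.
- t_key: Bystander: hex key with a blue T handle, 150 mm long, lying.
- screwdriver: Bystander: screwdriver, lying.
- mallet: Bystander: hammer, lying.
There are look-alikes about, which are no part of the job. Leave any green or orange look-alike of the jig alone.

How it is judged:
By the outcome, as a careful person would: the job done as asked, in the order asked, and still so for the second after the job is handed in, with the robot touching nothing.
It also fails if it takes over 67 s, if anything falls off the work surface, if the arm or the gripper's body presses on something with over 40 N, if the wrist force passes 120 N, or if a joint passes its speed limit or range.

### The arm

A 7-joint arm with a two-finger parallel gripper is mounted at the origin on the work surface. World frame = base frame: x ahead of the robot, y to its left, z up, the work surface at z = 0. Lengths are in mm, angles in degrees, forces in N, time in s.
With the tool pointing down it reaches from about 400 to 925 mm from the base axis. Payload 4.1 kg.
Tool frame: the origin (TCP) lies on the centre line of the jaws, within the pads' length; the fingertips stand 14 mm ahead of it and the grasp point (between the pads) lies 5 mm behind it; z points along the fingers, y is the direction in which the jaws open and shut (so a half turn about z gives the same grasp; the last joint's range is limited). The gripper opens to 85 mm and grips with 20 to 120 N. Pads are 22 mm wide; open, the fingers measure 114 mm over their backs; the gripper's body (76 mm by 85 mm) begins 54 mm behind the grasp point. The pads swing forward as they close: fully open they stand 13 mm farther back than shut.
Start: joints at [69.041, 22.827, 2.584, 88.041, -1.071, 69.15, -2.905], TCP at [171.406, -627.026, 245.347] pointing down, gripper open.
Joint ranges: [-161.44, 161.44], [-28.35, 127.94], [-78.24, 83.42], [0, 140.83], [-78.03, 258.03], [13.02, 114.36], [-168.23, 168.23]. Speed limits (degrees/s): [147.25, 147.25, 180, 180, 180, 180, 180].

### API

Orientations are given as [roll, pitch, yaw] about the fixed x, y, z axes, in that order (R = Rz(yaw) Ry(pitch) Rx(roll)).
In Python, from rig import arm gives the robot as it stands.
- The arm moves only by the tool move_arm, never from a script. Its argument "series" is a list of rows, each a list of 3 entries, a list of its own where there are three numbers: the finger opening in cm, from 0 to 8.54, then the shift along the tool's x, y, z in cm, then the turn, a rotation vector about the tool's x, y, z in degrees. A call has 1 to 5 rows; each row is the pose to reach, as a shift and turn from the pose commanded when the call began, along the tool's axes at that moment; what a row does not reach only later rows make up. A row lasts 1/8 s, in which the tool goes at most 62.5 mm and 10.7 degrees, less where a joint would pass 70% of its speed; a pose out of reach is approached as far as the arm can. A call with a gripper value outside its range is refused whole. The fingers move at their own pace and stop on an object; the grip force is fixed at half the most. Time passes only in rows, so rows that repeat a pose let the fingers close. It gives the time, the measured TCP pose, the force and the opening at its end, in the units of the state.
- arm.read_state(): the state, without advancing time (a new reading comes with each control period).
- arm.read_camera(name): name is "scene" or "top" or "wrist"; returns a dict with "image" (420x560x3 uint8, blue, green, red), "mtx" (3x3 intrinsics, pixels), "world_from_camera" (4x4, takes a point from camera to world coordinates). Camera axes: x right, y down, z forward; pixel columns grow to the right and rows downward; lengths in mm; the calibration is good to about 2 mm. A picture is of the moment at which its call begins. There is no depth.
- arm.finish_job(): hands the job in, once; it reports no verdict.
Trained networks look in the newest picture that a camera, given by its name, has taken for a name from the list of things; names that differ only in an ending like _2 or _b are one class to them, and where a whole thing is asked for, a point or a joint stands for the part that bears it (a point fixed in the world has none). Each returns a list of dicts, best first, with "p" (0 to 1); they miss things now and then, are a little off and sometimes report something else, mostly with a low value. They report only what shows in the picture. A call takes as long as a camera call. They do not tell look-alikes from the thing itself.
- arm.look_for(camera, query): "position" ([x, y, z] in mm, in world coordinates, good to about 4 mm: the middle of the surface that is visible of it).
- arm.outline_of(camera, query): "mask" (420x560 bool, what is visible of it).
The state is a dict: "time_s": time; "q": joint angles; "qd": joint speeds; "joint_torque": joint torques, N m; "ee_pos": TCP position; "tcp_rot": TCP orientation; "contact_force": force on the tool from outside, world axes, zero at the start; "wrist_torque": the same for the moment, N m; "finger_gap": finger opening in mm.
Only numpy, scipy, OpenCV 4.12 (cv2) and the standard library are available. Lean on these libraries where they do the work, as an engineer would, in place of code of your own. Each camera call takes 0.05 s, during which the arm holds its last target. There are 200 camera calls.

## Working session

There is one attempt and no reset: what is moved stays moved. The work goes in short steps, Python scripts to look and compute and a tool call to move; the robot and the scene stay as the last step left them, time stands still between calls to the robot, and variables do not carry over. Pictures are saved under pics/ and viewed, about 8 in all and at most 12, crops included, and the job is handed in when it is done.

Besides the shell and the picture viewer there is one more tool, called after "Request:" as a command line: name --argument value ..., lists and objects as JSON in quotes. move_arm: Moves the arm, as the interface text tells. Its arguments: {"type":"object","properties":{"series":{"type":"array"}},"required":["series"]}

```bash
mkdir -p pics; ls
cat > h.py <<'E'
import numpy as np, cv2
from rig import arm
from scipy.spatial.transform import Rotation as R
E
python3 - <<'E'
from h import *
print(arm.read_state())
for c in ("scene","top"):
    d=arm.read_camera(c); cv2.imwrite(f"pics/{c}0.png",d["image"])
    for n in ["clamp","handle_center","trigger_pad","release_pad","jaw_face","bushing_head","jig","bore_mouth","spare_bushing","pen_cup"]:
        print(c,n,[(np.round(r["position"]).tolist(),round(r["p"],2)) for r in arm.look_for(c,n)[:3]])
E
```

```text
pics
{'time_s': 0.0, 'q': array([69.03952067, 22.87389691,  2.57930899, 88.11475511, -1.07279936,
       69.14903388, -2.90548435]), 'qd': array([ 0.0043898 , -0.05127604, -0.03331248,  0.00610294,  0.02314477,
       -0.01318073, -0.01186806]), 'joint_torque': array([-6.26346882e-04, -4.75125074e+01,  1.36444151e+00, -2.54220146e+01,
        1.16197643e-02,  9.52835544e-03,  6.27705333e-06]), 'ee_pos': array([ 171.26693295, -626.40057943,  244.2362778 ]), 'tcp_rot': array([-1.79886638e+02,  6.28006285e-03,  1.52944039e+01]), 'contact_force': array([ 0.37187943,  0.06838473, -0.75991872]), 'wrist_torque': array([-0.05216455, -0.01230865,  0.02133039]), 'finger_gap': 85.47191396921654}
scene clamp [([652.0, 62.0, 21.0], 0.56)]
scene handle_center [([612.0, 57.0, 62.0], 0.83)]
scene trigger_pad [([560.0, 18.0, 60.0], 0.61)]
scene release_pad []
scene jaw_face [([606.0, 57.0, 61.0], 0.97)]
scene bushing_head [([703.0, -16.0, 78.0], 0.68), ([609.0, 57.0, 62.0], 0.49), ([434.0, 381.0, 74.0], 0.41)]
scene jig [([622.0, -191.0, 50.0], 0.96), ([697.0, -10.0, 74.0], 0.88), ([485.0, -110.0, 50.0], 0.78)]
scene bore_mouth [([701.0, -7.0, 74.0], 0.81), ([616.0, -187.0, 58.0], 0.74), ([489.0, -117.0, 48.0], 0.7)]
scene spare_bushing []
scene pen_cup [([434.0, 381.0, 74.0], 0.91), ([701.0, -5.0, 76.0], 0.22)]
top clamp [([639.0, 59.0, 46.0], 0.74)]
top handle_center [([600.0, 55.0, 63.0], 0.94)]
top trigger_pad [([553.0, 14.0, 60.0], 0.41)]
top release_pad []
top jaw_face [([598.0, 56.0, 61.0], 0.65)]
top bushing_head [([676.0, -11.0, 74.0], 0.53)]
top jig [([602.0, -192.0, 58.0], 0.76), ([483.0, -119.0, 58.0], 0.64), ([580.0, 396.0, 13.0], 0.63)]
top bore_mouth [([677.0, -10.0, 74.0], 0.95), ([476.0, -117.0, 60.0], 0.8), ([600.0, -198.0, 55.0], 0.58)]
top spare_bushing []
top pen_cup [([420.0, 388.0, 63.0], 0.67)]
```

View pics/scene0.png

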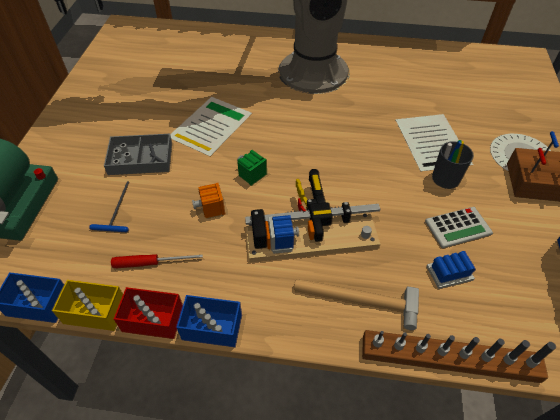

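View pics/top0.png

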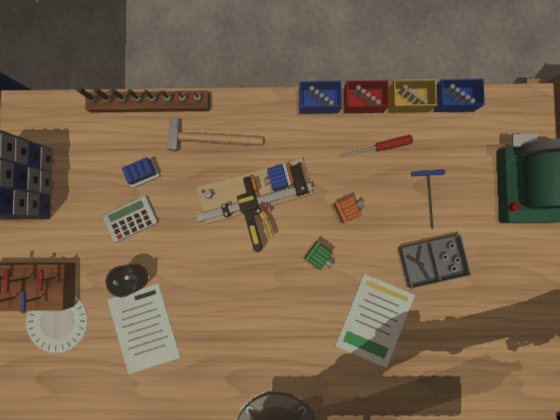

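The scene picture shows the press station at about (315,220), with its fixed jaw and blue jig at (265,232). The top picture shows the bar from (200,216) to (312,187) and the handle and trigger at (257,235). There are four jig candidates in the top picture:
- **Blue block (278,178):** this sits in the nest, so it is the one.
- **Orange (347,208) and green (320,253):** look-alikes, to be left alone.
- **Blue setting_jig (140,172):** a bystander.

I'll confirm with an enlarged crop.

Run:
```python
from h import *
im=cv2.imread("pics/top0.png")[150:260,190:330]
cv2.imwrite("pics/crop1.png",cv2.resize(im,None,fx=5.7,fy=5.4,interpolation=cv2.INTER_CUBIC))
d=arm.read_camera("top"); print(d["mtx"],d["world_from_camera"].round(3))
```

```text
[[389.4519671    0.         275.73757181]
 [  0.         389.4519671  208.91674797]
 [  0.           0.           1.        ]] [[-6.000000e-03 -9.980000e-01  5.800000e-02  5.394500e+02]
 [-1.000000e+00  7.000000e-03  1.700000e-02 -2.212700e+01]
 [-1.700000e-02 -5.800000e-02 -9.980000e-01  1.073047e+03]
 [ 0.000000e+00  0.000000e+00  0.000000e+00  1.000000e+00]]
```

View pics/crop1.png

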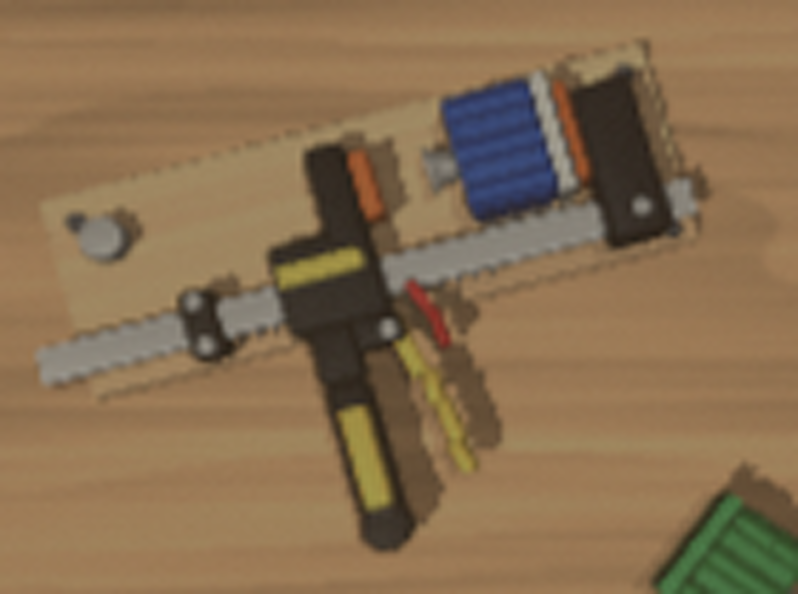

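The crop shows the station clearly:
- **Jig:** blue block in the nest at crop (505,150), with the steel bushing head at (435,168).
- **Head:** jaw pad (365,185), red paddle (428,315), yellow trigger (440,405) and handle (365,460).
- **Spare bushing:** (103,237).

The green look-alike at (720,545) is separate. Next I'll get the clamp frame from these pixels.

```bash
cat >> h.py <<'E'
def back(d,u,v,z):
    T=d["world_from_camera"];r=T[:3,:3]@np.linalg.solve(d["mtx"],[u,v,1.]);o=T[:3,3]
    return o+r*(z-o[2])/r[2]
E
python3 - <<'E'
from h import *
d=arm.read_camera("top")
P=lambda u,v,z: back(d,190+(u+.5)/5.7-.5,150+(v+.5)/5.4-.5,z)
a,b=P(45,366,50),P(690,192,50)
ex=(b-a)/np.linalg.norm(b-a); ey=np.array([-ex[1],ex[0],0]); print("bar",a.round(1),b.round(1),"yaw",np.degrees(np.arctan2(ex[0],-ex[1])))
for n,p in dict(handle=P(363,457,61),trig=P(435,405,60),red=P(433,318,60),jaw=P(373,183,63),bush=P(428,168,50),boremouth=P(465,160,70),stop=P(205,325,55)).items():
    print(n,p.round(1),"along",((p-a)@ex).round(1),"side",((p-a)@ey).round(1))
s=arm.read_state();rel=P(363,457,61)+17.5*ex-s["ee_pos"]
Rt=R.from_euler("xyz",s["tcp_rot"],degrees=True);print("tool shift",Rt.inv().apply(rel).round(1))
E
```

```text
bar [577.9 201.9  50. ] [660.8 -97.1  50. ] yaw 15.50152741190012
handle [532.7  53.9  61. ] along 130.6 side -83.1
trig [557.5  21.   60. ] along 168.9 side -68.0
red [599.4  21.7  60. ] along 179.4 side -27.4
jaw [664.8  48.8  63. ] along 170.8 side 42.9
bush [673.6  24.1  50. ] along 196.9 side 44.8
boremouth [674.7   6.4  70. ] along 214.3 side 41.1
stop [597.1 127.   55. ] along 77.3 side -1.5
tool shift [ 528.1 -544.1  184.3]
```

Request:
move_arm --series '[[8.5,[52.8,-54.4,4],[0,0,0]],[8.5,[52.8,-54.4,4],[0,0,0]],[8.5,[52.8,-54.4,4],[0,0,0]],[8.5,[52.8,-54.4,4],[0,0,0]],[8.5,[52.8,-54.4,4],[0,0,0]]]'

```text
time_s: 1.82
ee_pos: [322.9, -351.9, 229.1]
tcp_rot: [179.9, -0.0, 15.3]
contact_force: [0.9, -0.1, 0.7]
finger_gap: 85.3
```

Request:
move_arm --series '[[8.5,[31.1,-32,4],[0,0,0]],[8.5,[31.1,-32,4],[0,0,0]],[8.5,[31.1,-32,4],[0,0,0]],[8.5,[31.1,-32,4],[0,0,0]],[8.5,[31.1,-32,4],[0,0,0]]]'

```text
time_s: 2.45
ee_pos: [473.3, -79.6, 201.2]
tcp_rot: [179.9, -0.1, 15.3]
contact_force: [0.8, -0.8, 0.1]
finger_gap: 85.0
```

Request:
move_arm --series '[[8.5,[12.9,-13.3,2],[0,0,0]],[8.5,[12.9,-13.3,2],[0,0,0]],[8.5,[12.9,-13.3,2],[0,0,0]],[8.5,[12.9,-13.3,2],[0,0,0]]]'

```text
time_s: 2.95
ee_pos: [562.6, 87.6, 180.7]
tcp_rot: [-179.8, -0.1, 15.8]
contact_force: [-0.5, 0.3, 0.5]
finger_gap: 84.9
```

Run:
```python
from h import *
s=arm.read_state();print(s["time_s"],s["ee_pos"],s["tcp_rot"],s["contact_force"])
d=arm.read_camera("wrist"); cv2.imwrite("pics/w1.png",d["image"]);print(d["mtx"],d["world_from_camera"].round(3))
for n in ["handle_center","trigger_pad","release_pad","bushing_head","jig"]:
        print(n,[(np.round(r["position"]).tolist(),round(r["p"],2)) for r in arm.look_for("wrist",n)[:2]])
```

```text
2.95 [562.61259549  87.64947609 180.67297284] [-1.79769785e+02 -9.18717997e-02  1.57934634e+01] [-0.50549432  0.26640166  0.49718609]
[[302.87250563   0.         279.86077596]
 [  0.         302.87250563 207.37105572]
 [  0.           0.           1.        ]] [[ 2.71000e-01 -9.28000e-01 -2.57000e-01  6.28257e+02]
 [-9.63000e-01 -2.62000e-01 -7.00000e-02  1.05119e+02]
 [-3.00000e-03  2.66000e-01 -9.64000e-01  3.09288e+02]
 [ 0.00000e+00  0.00000e+00  0.00000e+00  1.00000e+00]]
handle_center [([606.0, 56.0, 60.0], 0.85)]
trigger_pad [([555.0, 12.0, 58.0], 0.78)]
release_pad [([594.0, 24.0, 61.0], 0.74), ([680.0, -0.0, 72.0], 0.67)]
bushing_head [([679.0, 27.0, 47.0], 0.55)]
jig [([512.0, -110.0, 33.0], 0.93), ([594.0, -169.0, 28.0], 0.76)]
```

View pics/w1.png

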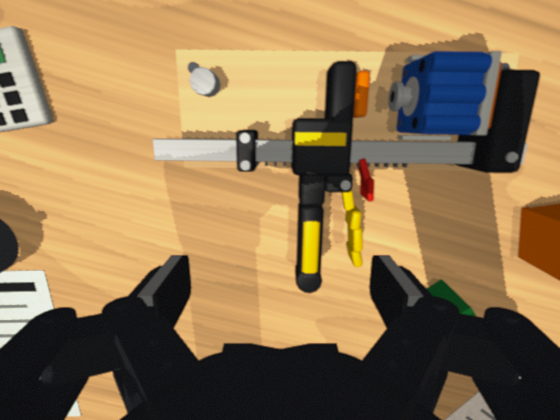

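The wrist view shows the handle's yellow strip centre at (311,247), the trigger at (355,230), the red paddle at (367,181), the bar from (153,150) to (473,153), the bushing head at (400,96), and the jaw pad face at column 369.

```bash
cat >> h.py <<'E'
def tool(p,s):return R.from_euler("xyz",s["tcp_rot"],degrees=True).inv().apply(np.asarray(p)-s["ee_pos"]).round(1)
E
python3 - <<'E'
from h import *
s=arm.read_state();print(s["ee_pos"],s["tcp_rot"])
d=arm.read_camera("wrist"); cv2.imwrite("pics/w2.png",d["image"]);T=d["world_from_camera"];print(T[:3,3])
import pickle
P=lambda u,v,z: back(d,u,v,z)
a,b=P(153,150,50),P(473,153,50)
ex=(b-a)/np.linalg.norm(b-a); ey=np.array([-ex[1],ex[0],0]); print("yaw",np.degrees(np.arctan2(ex[0],-ex[1])))
for n,p in dict(handle=P(311,247,61),hl=P(299.5,247,61),hr=P(321.5,247,61),trig=P(354,225,60),red=P(367,181,60),jaw=P(369,93,60),bush=P(391,96,50),spare=P(205,80,42),stop=P(246,150,55)).items():
    print(n,p.round(1),"along",((p-a)@ex).round(1),"side",((p-a)@ey).round(1),"tool",tool(p,s))
E
```

```text
[561.52590323  79.11384064 181.08341103] [1.79928383e+02 1.12372580e-02 1.51310086e+01]
[627.43735451  96.54120422 309.56644377]
yaw 14.5151418171214
handle [532.8  41.9  61. ] along 135.4 side -82.4 tool [-37.4  28.3 120.1]
hl [530.2  51.7  61. ] along 125.2 side -82.5 tool [-37.3  18.1 120.1]
hr [535.2  33.   61. ] along 144.7 side -82.3 tool [-37.4  37.6 120.1]
trig [561.9  11.5  60. ] along 172.2 side -61.9 tool [-17.3  65.3 121.2]
red [601.5  13.5  60. ] along 180.1 side -23.0 tool [ 21.5  73.6 121.2]
jaw [667.2  35.1  60. ] along 175.7 side 46.0 tool [ 90.6  69.9 121.2]
bush [671.3  14.7  50. ] along 196.4 side 44.8 tool [ 89.2  90.7 131.2]
spare [644.6 164.1  42. ] along 45.2 side 56.4 tool [102.4 -60.5 139. ]
stop [599.6 117.4  55. ] along 79.0 side 1.2 tool [ 46.8 -27.2 126. ]
```

Request:
move_arm --series '[[8.5,[0,0,2],[0,0,0]],[8.5,[0,0,2],[0,0,0]],[8.5,[0,0,2],[0,0,0]],[8.5,[0,0,2],[0,0,0]]]'

```text
time_s: 3.8
ee_pos: [562.3, 81.1, 161.7]
tcp_rot: [180.0, -0.1, 15.3]
contact_force: [0.2, 0.9, -0.4]
finger_gap: 84.5
```

Run:
```python
from h import *
s=arm.read_state();print(s["time_s"],s["ee_pos"],s["tcp_rot"],s["qd"].round(2),s["contact_force"])
d=arm.read_camera("wrist"); cv2.imwrite("pics/w3.png",d["image"]);print(d["world_from_camera"][:3,3])
np.savez("w3.npz",**d,ee_pos=s["ee_pos"],tcp_rot=s["tcp_rot"])
```

```text
3.8 [562.25258645  81.0561487  161.74537827] [ 1.79981294e+02 -7.99068171e-02  1.52693962e+01] [-0.16  0.06 -0.01  0.05 -0.02 -0.01 -0.03] [ 0.21124561  0.87047831 -0.38835544]
[627.92678669  98.49366746 290.32768632]
```

View pics/w3.png

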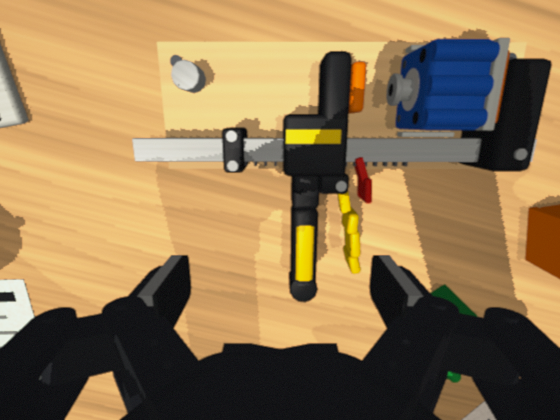

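The arm is now still. In this view the bar runs (133,149) to (479,151). The handle spans columns 293–316 at row 250, the trigger is at (351,230), the red paddle at (364,180), the jaw face at (367,88) and the bushing's outer face at about (388,91).

Run:
```python
from h import *
d=dict(np.load("w3.npz"));s=d
P=lambda u,v,z: back(d,u,v,z)
a,b=P(133,149,50),P(479,151,50)
ex=(b-a)/np.linalg.norm(b-a); ey=np.array([-ex[1],ex[0],0]); print("yaw",np.degrees(np.arctan2(ex[0],-ex[1])))
for n,p in dict(handle=P(304.5,250,61),hend=P(303,300,61),trig=P(351,230,60),red=P(364,180,60),jaw=P(367,88,63),bush=P(388,91,48),mouth=P(404,64,74),stopL=P(222,150,55),stopR=P(244,150,55),headB=P(284,145,64),headF=P(345,145,64)).items():
    print(n,p.round(1),"along",((p-a)@ex).round(1),"side",((p-a)@ey).round(1),"tool",tool(p,s))
```

```text
yaw 14.868182058036574
handle [537.2  52.6  61. ] along 135.3 side -79.7 tool [-31.8  20.9 100.7]
hend [492.4  40.7  61. ] along 135.3 side -126.0 tool [-78.1  20.5 100.6]
trig [563.3  21.1  60. ] along 172.4 side -62.5 tool [-14.9  58.1 101.7]
red [604.6  24.6  60. ] along 179.6 side -21.7 tool [ 25.9  65.6 101.8]
jaw [667.4  45.4  63. ] along 175.6 side 44.2 tool [91.9 62.1 98.9]
bush [672.1  25.9  48. ] along 195.6 side 43.9 tool [ 91.3  82.1 113.9]
mouth [685.7  29.5  74. ] along 195.7 side 57.9 tool [105.4  82.3  87.9]
stopL [597.6 135.8  55. ] along 70.4 side 0.0 tool [ 48.4 -43.5 106.8]
stopR [602.  119.5  55. ] along 87.2 side 0.1 tool [ 48.4 -26.6 106.8]
headB [614.2  91.2  64. ] along 117.7 side 4.7 tool [52.7  3.8 97.8]
headF [626.  48.  64.] along 162.4 side 4.9 tool [52.6 48.6 97.8]
```

Request:
move_arm --series '[[8.5,[-2.7,3.8,0],[0,0,-0.4]],[8.5,[-2.7,3.8,3],[0,0,-0.4]],[8.5,[-2.7,3.8,7],[0,0,-0.4]],[8.5,[-2.7,3.8,10],[0,0,-0.4]],[8.5,[-2.7,3.8,12.1],[0,0,-0.4]]]'

```text
time_s: 4.47
ee_pos: [545.4, 37.2, 38.9]
tcp_rot: [-180.0, 0.0, 15.7]
contact_force: [-0.1, -0.2, 0.1]
finger_gap: 85.1
```

Request:
move_arm --series '[[7.2,[0,0,0],[0,0,0]],[6.6,[0,0,0],[0,0,0]],[6.2,[0,0,0],[0,0,0]]]'

```text
time_s: 4.85
ee_pos: [546.8, 37.4, 41.2]
tcp_rot: [180.0, -0.1, 15.7]
contact_force: [-0.3, 0.3, 0.8]
finger_gap: 62.1
```

```bash
cat > look.py <<'E'
from h import *
import sys
s=arm.read_state();d=arm.read_camera("wrist");cv2.imwrite(sys.argv[1],d["image"])
print(s["time_s"],s["ee_pos"].round(1),s["tcp_rot"].round(2),s["contact_force"].round(1),s["wrist_torque"].round(2),s["finger_gap"],d["world_from_camera"][:3,3].round(1))
E
python3 look.py pics/g1.png
```

```text
4.85 [546.8  37.4  41.2] [ 1.7996e+02 -1.4000e-01  1.5690e+01] [-0.3  0.3  0.8] [ 0.01 -0.03  0.02] 62.081432749442484 [612.2  55.4 169.9]
```

View pics/g1.png

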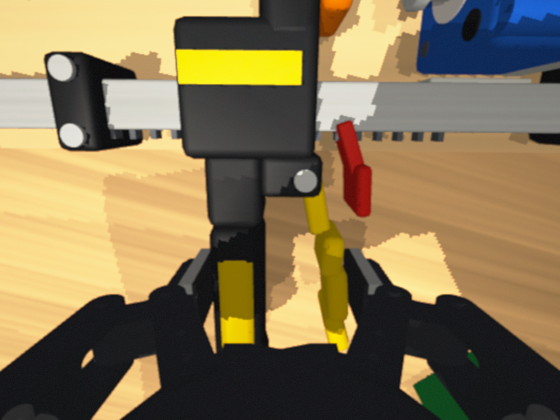

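The fingers straddle the handle (columns 213–265) and the trigger (320–345), with a small clearance on each side. I'll start closing gently, correcting the yaw as I go.

Request:
move_arm --series '[[6.0,[0,0,0],[0,0,0.8]],[5.8,[0,0,0],[0,0,0.8]],[5.6,[0,0,0],[0,0,0.8]],[5.4,[0,0,0],[0,0,0.8]],[5.4,[0,0,0],[0,0,0.8]]]'

```text
time_s: 5.52
ee_pos: [546.0, 37.9, 40.1]
tcp_rot: [-180.0, -0.0, 14.9]
contact_force: [-0.9, 0.7, 3.7]
finger_gap: 54.1
```

Request:
move_arm --series '[[5.1,[0,-0.03,0],[0,0,0]],[4.8,[0,-0.07,0],[0,0,0]],[4.5,[0,-0.1,0],[0,0,0]],[4.2,[0,-0.15,0],[0,0,0]],[4.0,[0,-0.17,0],[0,0,0]]]'

```text
time_s: 6.15
ee_pos: [545.3, 40.0, 40.2]
tcp_rot: [-180.0, -0.0, 14.9]
contact_force: [-1.4, 1.6, 5.8]
finger_gap: 39.9
```

Request:
move_arm --series '[[3.8,[0,-0.03,0],[0,0,0]],[3.65,[0,-0.05,0],[0,0,0]],[3.55,[0,-0.06,0],[0,0,0]],[3.48,[0,-0.07,0],[0,0,0]],[3.48,[0,-0.07,0],[0,0,0]]]'

```text
time_s: 6.78
ee_pos: [545.2, 40.6, 40.3]
tcp_rot: [-180.0, -0.0, 14.9]
contact_force: [-1.2, 3.1, 6.7]
finger_gap: 34.8
```

Request:
move_arm --series '[[3.42,[0,0,0],[0,0,0]],[3.4,[0,0,0],[0,0,0]],[3.4,[0,0,0],[0,0,0]]]'

```text
time_s: 7.15
ee_pos: [545.2, 40.7, 40.4]
tcp_rot: [-180.0, -0.0, 14.9]
contact_force: [-2.4, 2.6, 6.8]
finger_gap: 34.2
```

```bash
python3 look.py pics/g2.png
python3 - <<'E'
import cv2,numpy as np
a=cv2.imread("pics/g1.png");b=cv2.imread("pics/g2.png")
cv2.imwrite("pics/g12.png",np.hstack([a[:360,150:560],b[:360,150:560]])[:, :800])
E
```

```text
7.15 [545.2  40.7  40.4] [-1.7996e+02 -3.0000e-02  1.4920e+01] [-2.4  2.6  6.8] [0.56 0.33 0.05] 34.16467534873098 [611.1  57.6 168.9]
```

View pics/g12.png

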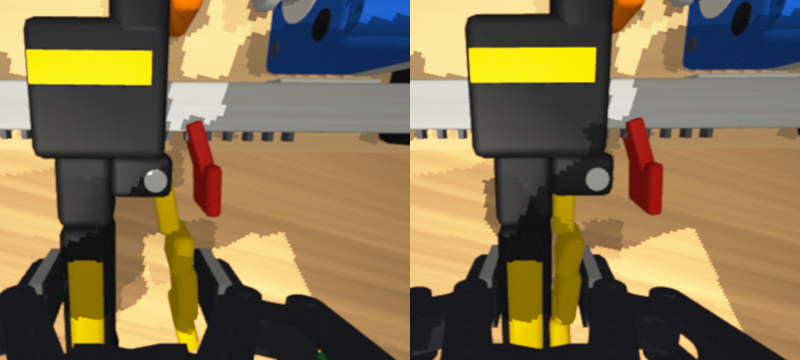

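The first stroke worked: relative to the bar, the head moved about 9 mm forward. Next I open and follow it to the new tooth.

Request:
move_arm --series '[[4.4,[0,0.3,0],[0,0,0]],[5.4,[0,0.8,0],[0,0,0]],[6.2,[0,1.1,0],[0,0,0]],[6.2,[0,1.1,0],[0,0,0]],[6.2,[0,1.1,0],[0,0,0]]]'

```text
time_s: 7.82
ee_pos: [547.7, 29.2, 39.8]
tcp_rot: [-180.0, 0.0, 14.9]
contact_force: [0.9, 0.7, 0.1]
finger_gap: 62.5
```

```bash
python3 look.py pics/g3.png
python3 - <<'E'
import cv2,numpy as np
a=cv2.imread("pics/g1.png");b=cv2.imread("pics/g3.png")
cv2.imwrite("pics/g13.png",np.hstack([a[:360,150:550],b[:360,150:550]])[:, :800])
E
```

```text
7.825 [547.7  29.2  39.8] [-1.7999e+02  2.0000e-02  1.4890e+01] [0.9 0.7 0.1] [-0.04 -0.   -0.03] 62.46038027764566 [613.7  46.2 168.3]
```

View pics/g13.png

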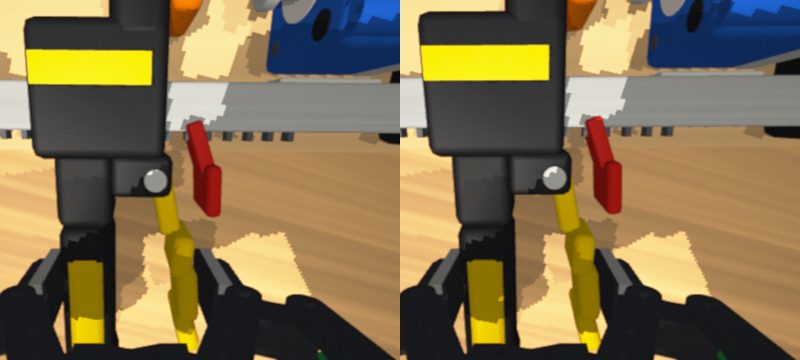

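Request:
move_arm --series '[[5.6,[0,0,0],[0,0,0]],[5.2,[0,-0.05,0],[0,0,0]],[4.8,[0,-0.1,0],[0,0,0]],[4.4,[0,-0.15,0],[0,0,0]],[4.0,[0,-0.2,0],[0,0,0]]]'

```text
time_s: 8.5
ee_pos: [547.8, 30.1, 40.2]
tcp_rot: [179.9, -0.0, 14.9]
contact_force: [-0.6, -2.8, 3.2]
finger_gap: 40.2
```

Request:
move_arm --series '[[3.7,[0,-0.04,0],[0,0,0]],[3.5,[0,-0.07,0],[0,0,0]],[3.4,[0,-0.08,0],[0,0,0]],[3.4,[0,-0.08,0],[0,0,0]],[3.4,[0,-0.08,0],[0,0,0]]]'

```text
time_s: 9.12
ee_pos: [547.7, 30.5, 40.4]
tcp_rot: [179.9, -0.0, 14.8]
contact_force: [-1.7, -2.1, 7.3]
finger_gap: 34.3
```

Request:
move_arm --series '[[4.4,[0,0.3,0],[0,0,0]],[5.4,[0,0.8,0],[0,0,0]],[6.2,[0,1.1,0],[0,0,0]],[6.2,[0,1.1,0],[0,0,0]],[6.2,[0,1.1,0],[0,0,0]]]'

```text
time_s: 9.75
ee_pos: [549.8, 21.5, 39.8]
tcp_rot: [-180.0, 0.0, 14.9]
contact_force: [0.5, 0.6, -0.3]
finger_gap: 61.9
```

```bash
cat > ht.py <<'E'
from h import *
import sys
s=arm.read_state();d=arm.read_camera("wrist");im=d["image"];cv2.imwrite(sys.argv[1],im)
T=d["world_from_camera"]
ex=np.array([np.sin(np.radians(14.87)),-np.cos(np.radians(14.87)),0])
hsv=cv2.cvtColor(im,cv2.COLOR_BGR2HSV)
m=cv2.inRange(hsv,(22,150,90),(36,255,255)); m[110:]=0
n,l,st,c=cv2.connectedComponentsWithStats(m);k=1+np.argmax(st[1:,4]);x,y,w,h,ar=st[k]
p=back(d,x+w/2,y+h/2,64)
b=cv2.inRange(hsv,(100,150,60),(125,255,255));r=b[20:60].any(0).nonzero()[0]
e=back(d,r.min(),45,70) if len(r) else np.zeros(3)
print("t",s["time_s"],"gap",s["finger_gap"].round(2),"F",s["contact_force"].round(1),"TCP",s["ee_pos"].round(1))
print("strip",(x,y,w,h),"head along",(p@ex).round(2),"blue col",r.min() if len(r) else None,"blue along",(e@ex).round(2),"TCP along",(s["ee_pos"]@ex).round(1))
E
python3 ht.py pics/g4.png
python3 - <<'E'
import sys;sys.argv=["x","/tmp/x.png"]
from h import *
ex=np.array([np.sin(np.radians(14.87)),-np.cos(np.radians(14.87)),0])
d=dict(np.load("w3.npz"));p=back(d,313,136.5,64);print("w3 head along",p@ex, "bush",back(d,388,91,48)@ex,"jaw",back(d,367,88,63)@ex,"stopR",back(d,244,150,55)@ex)
E
```

```text
w3 head along 90.51992702474598 bush 147.4142976447644 jaw 127.41053451643862 stopR 38.99570860726338Traceback (most recent call last):
  File "ht.py", line 12, in <module>
    print("t",s["time_s"],"gap",s["finger_gap"].round(2),"F",s["contact_force"].round(1),"TCP",s["ee_pos"].round(1))
                                ^^^^^^^^^^^^^^^^^^^^^
AttributeError: 'float' object has no attribute 'round'
```

```bash
sed -i 's/s\["finger_gap"\].round(2)/round(s["finger_gap"],2)/' ht.py; python3 ht.py pics/g4.png
```

```text
t 9.8 gap 62.08 F [-0.4 -0.3  0.5] TCP [549.9  21.6  39.8]
strip (np.int32(172), np.int32(44), np.int32(130), np.int32(38)) head along 107.36 blue col 380 blue along 150.26 TCP along 120.3
```

Request:
move_arm --series '[[5.6,[0,0,0],[0,0,0]],[5.2,[0,-0.05,0],[0,0,0]],[4.8,[0,-0.1,0],[0,0,0]],[4.5,[0,-0.14,0],[0,0,0]],[4.3,[0,-0.17,0],[0,0,0]]]'

```text
time_s: 10.48
ee_pos: [549.8, 22.5, 40.4]
tcp_rot: [180.0, -0.0, 14.9]
contact_force: [-1.0, 0.0, 6.1]
finger_gap: 42.8
```

Request:
move_arm --series '[[4.1,[0,-0.03,0],[0,0,0]],[3.9,[0,-0.05,0],[0,0,0]],[3.9,[0,-0.05,0],[0,0,0]]]'

```text
time_s: 10.85
ee_pos: [549.7, 22.7, 40.6]
tcp_rot: [179.9, -0.0, 14.9]
contact_force: [-2.3, -1.4, 6.1]
finger_gap: 39.4
```

Request:
move_arm --series '[[3.7,[0,-0.03,0],[0,0,0]],[3.55,[0,-0.05,0],[0,0,0]],[3.45,[0,-0.05,0],[0,0,0]],[3.4,[0,-0.06,0],[0,0,0]],[3.4,[0,-0.06,0],[0,0,0]]]'

```text
time_s: 11.48
ee_pos: [549.4, 23.8, 41.0]
tcp_rot: [180.0, 0.0, 14.8]
contact_force: [-4.8, 0.2, 9.8]
finger_gap: 34.4
```

```bash
python3 ht.py pics/g5.png
```

```text
t 11.475 gap 34.39 F [-4.8  0.2  9.8] TCP [549.4  23.8  41. ]
strip (np.int32(207), np.int32(46), np.int32(129), np.int32(37)) head along 116.05 blue col 388 blue along 150.82 TCP along 118.0
```

Request:
move_arm --series '[[4.4,[0,0.3,0],[0,0,0]],[5.4,[0,0.8,0],[0,0,0]],[6.2,[0,1.1,0],[0,0,0]],[6.2,[0,1.1,0],[0,0,0]],[6.2,[0,1.1,0],[0,0,0]]]'

```text
time_s: 12.15
ee_pos: [551.9, 13.6, 39.7]
tcp_rot: [-180.0, 0.0, 14.9]
contact_force: [0.7, -0.6, 0.7]
finger_gap: 62.1
```

```bash
python3 ht.py pics/g6.png
```

```text
t 12.15 gap 62.1 F [ 0.7 -0.6  0.7] TCP [551.9  13.6  39.7]
strip (np.int32(171), np.int32(44), np.int32(130), np.int32(37)) head along 115.31 blue col 366 blue along 154.37 TCP along 128.5
```

Request:
move_arm --series '[[6.8,[0,0,-3],[0,0,0]],[6.8,[0,0,-7],[0,0,0]],[6.8,[0,0,-8],[0,0,0]],[6.8,[0,0,-8],[0,0,0]],[6.8,[0,0,-8],[0,0,0]]]'

```text
time_s: 12.82
ee_pos: [551.0, 13.0, 118.5]
tcp_rot: [-180.0, 0.2, 14.9]
contact_force: [-0.1, -0.3, -1.3]
finger_gap: 67.7
```

Run:
```python
from h import *
s=arm.read_state();d=arm.read_camera("wrist");np.savez("l1.npz",**d,ee_pos=s["ee_pos"],tcp_rot=s["tcp_rot"])
print(s["time_s"],s["ee_pos"],s["tcp_rot"],s["contact_force"])
cv2.imwrite("pics/l1.png",cv2.resize(d["image"][0:230,230:510],None,fx=2.8,fy=2.6,interpolation=cv2.INTER_CUBIC))
```

```text
12.825 [551.02322986  13.01894086 118.52450064] [-1.79973099e+02  1.51415786e-01  1.48936594e+01] [-0.05433349 -0.27215669 -1.32586778]
```

View pics/l1.png

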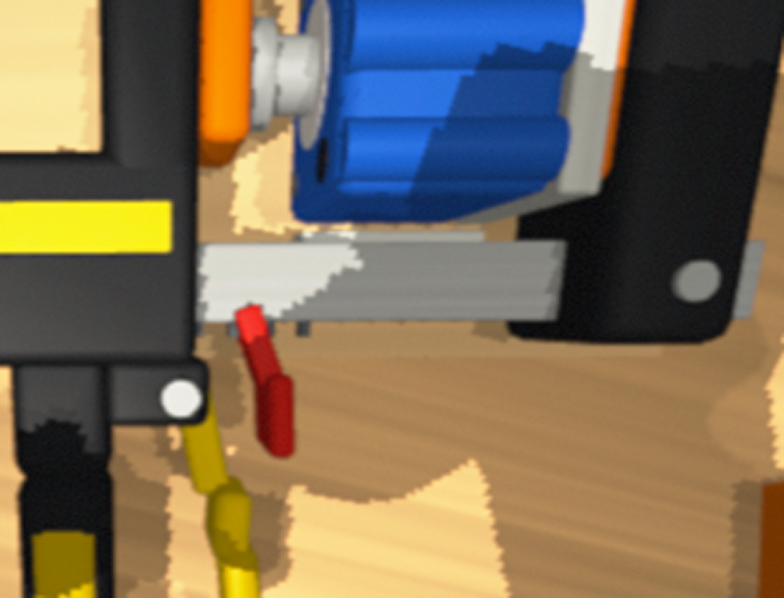

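The enlarged view shows the jaw pad's face at crop column 250, right behind the bushing head (254–278). The bare shank shows from 278 to about 312, and the bore's mouth ring is at about 315. So some 8 mm are left to press.

Run:
```python
from h import *
d=dict(np.load("l1.npz"));ex=np.array([np.sin(np.radians(14.87)),-np.cos(np.radians(14.87)),0])
P=lambda u,v,z: (back(d,230+(u+.5)/2.8-.5,(v+.5)/2.6-.5,z)@ex).round(1)
print("jaw",P(250,80,63),"outer",P(256,75,50),"under",P(277,75,50),P(278,75,57),"mouth",P(315,75,46),"blue bottom-edge",P(296,215,20),"top edge",P(345,60,76),"alu back",P(600,120,74),"fixed jaw pad",P(612,120,63), P(625,30,63))
```

```text
jaw 150.7 outer 153.4 under 157.8 157.0 mouth 166.4 blue bottom-edge 168.3 top edge 166.1 alu back 214.2 fixed jaw pad 221.9 221.9
```

Request:
move_arm --series '[[6.6,[0,0,4],[0,0,0]],[6.2,[0,0,7],[0,0,0]],[6.2,[0,0,8],[0,0,0]],[6.2,[0,0,8],[0,0,0]]]'

```text
time_s: 13.38
ee_pos: [551.6, 13.3, 39.2]
tcp_rot: [-180.0, 0.1, 14.9]
contact_force: [0.3, 0.5, 0.4]
finger_gap: 62.0
```

Request:
move_arm --series '[[5.7,[0,0,0],[0,0,0]],[5.4,[0,0,0],[0,0,0]],[5.2,[0,-0.05,0],[0,0,0]],[5.0,[0,-0.08,0],[0,0,0]],[4.8,[0,-0.1,0],[0,0,0]]]'

```text
time_s: 14.0
ee_pos: [551.7, 15.6, 41.8]
tcp_rot: [-180.0, -0.0, 14.9]
contact_force: [-6.0, 1.5, 9.9]
finger_gap: 48.2
```

Request:
move_arm --series '[[4.65,[0,-0.03,0],[0,0,0]],[4.5,[0,-0.05,0],[0,0,0]],[4.35,[0,-0.07,0],[0,0,0]],[4.2,[0,-0.08,0],[0,0,0]]]'

```text
time_s: 14.5
ee_pos: [551.5, 15.9, 42.5]
tcp_rot: [-180.0, 0.0, 14.8]
contact_force: [-7.6, 2.0, 15.4]
finger_gap: 42.3
```

Request:
move_arm --series '[[4.1,[0,-0.02,-0.1],[0,0,0]],[4.0,[0,-0.03,-0.1],[0,0,0]],[3.9,[0,-0.04,-0.2],[0,0,0]],[3.9,[0,-0.04,-0.2],[0,0,0]]]'

```text
time_s: 15.0
ee_pos: [551.5, 15.9, 42.9]
tcp_rot: [-180.0, -0.0, 14.9]
contact_force: [-4.0, 2.8, 6.9]
finger_gap: 39.0
```

Request:
move_arm --series '[[3.8,[0,-0.02,0],[0,0,0]],[3.7,[0,-0.03,-0.05],[0,0,0]],[3.6,[0,-0.04,-0.1],[0,0,0]],[3.6,[0,-0.04,-0.1],[0,0,0]]]'

```text
time_s: 15.5
ee_pos: [551.5, 16.0, 43.2]
tcp_rot: [-180.0, -0.0, 14.9]
contact_force: [-3.8, 2.0, 6.3]
finger_gap: 36.7
```

```bash
python3 ht.py pics/g7.png
```

```text
t 15.5 gap 36.66 F [-3.8  2.   6.3] TCP [551.5  16.   43.2]
strip (np.int32(206), np.int32(47), np.int32(125), np.int32(36)) head along 123.07 blue col 369 blue along 153.84 TCP along 126.1
```

Request:
move_arm --series '[[3.6,[0,0,0],[0,0,0]],[3.6,[0,0,0],[0,0,0]]]'

```text
time_s: 15.8
ee_pos: [551.5, 16.0, 43.2]
tcp_rot: [-180.0, 0.0, 14.9]
contact_force: [-4.4, 2.6, 5.4]
finger_gap: 36.4
```

```bash
python3 ht.py pics/g8.png
```

```text
t 15.8 gap 36.43 F [-4.4  2.6  5.4] TCP [551.5  16.   43.2]
strip (np.int32(206), np.int32(47), np.int32(125), np.int32(36)) head along 123.07 blue col 369 blue along 153.84 TCP along 126.1
```

Request:
move_arm --series '[[3.54,[0,-0.01,0],[0,0,0]],[3.48,[0,-0.01,0],[0,0,0]],[3.44,[0,-0.02,0],[0,0,0]],[3.44,[0,-0.02,0],[0,0,0]]]'

```text
time_s: 16.35
ee_pos: [551.4, 16.0, 43.4]
tcp_rot: [180.0, 0.0, 14.9]
contact_force: [-4.6, 2.0, 7.4]
finger_gap: 34.6
```

Request:
move_arm --series '[[3.42,[0,0,0],[0,0,0]],[3.4,[0,0,0],[0,0,0]]]'

```text
time_s: 16.6
ee_pos: [551.4, 16.0, 43.4]
tcp_rot: [180.0, 0.0, 14.9]
contact_force: [-5.3, 2.1, 7.7]
finger_gap: 34.5
```

```bash
python3 ht.py pics/g9.png
```

```text
t 16.6 gap 34.5 F [-5.3  2.1  7.7] TCP [551.4  16.   43.4]
strip (np.int32(209), np.int32(47), np.int32(125), np.int32(36)) head along 124.02 blue col 369 blue along 153.87 TCP along 126.1
```

Request:
move_arm --series '[[4.4,[0,0.3,0],[0,0,0]],[5.4,[0,0.8,0],[0,0,0]],[6.4,[0,1.1,0],[0,0,0]],[6.6,[0,1.1,-2],[0,0,0]],[6.8,[0,1.1,-6],[0,0,0]]]'

```text
time_s: 17.27
ee_pos: [552.9, 4.8, 102.0]
tcp_rot: [-179.9, 0.2, 14.9]
contact_force: [1.3, -0.1, -0.1]
finger_gap: 68.0
```

Request:
move_arm --series '[[6.8,[0,0,-1.7],[0,0,0]],[6.8,[0,0,-1.7],[0,0,0]],[6.8,[0,0,-1.7],[0,0,0]],[6.8,[0,0,-1.7],[0,0,0]]]'

```text
time_s: 17.77
ee_pos: [553.3, 5.1, 118.5]
tcp_rot: [-180.0, 0.1, 14.9]
contact_force: [-0.4, -0.0, -0.4]
finger_gap: 67.9
```

Run:
```python
from h import *
s=arm.read_state();d=arm.read_camera("wrist");np.savez("l2.npz",**d,ee_pos=s["ee_pos"],tcp_rot=s["tcp_rot"])
print(s["time_s"],s["ee_pos"],s["tcp_rot"],s["contact_force"])
cv2.imwrite("pics/l2.png",cv2.resize(d["image"][0:230,230:510],None,fx=2.8,fy=2.6,interpolation=cv2.INTER_CUBIC))
```

```text
17.775 [553.2766509    5.13381782 118.49668174] [-1.79965831e+02  1.45873777e-01  1.48984761e+01] [-0.37416566 -0.04096781 -0.3644316 ]
```

View pics/l2.png

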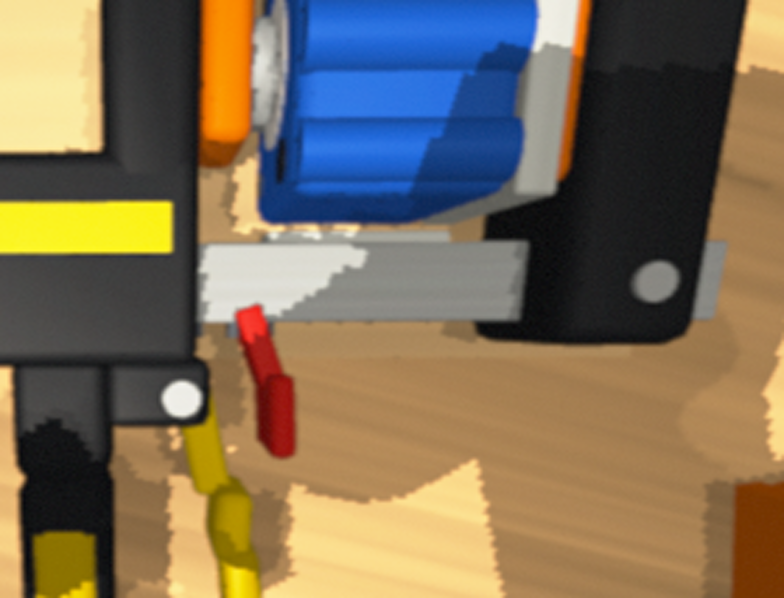

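The bushing head is now almost on the block: jaw face at crop column 250, mouth ring at about 281. About 1–2 mm remain. For the last stroke I'll lower and squeeze in small steps, watching how far the measured opening lags the command.

Request:
move_arm --series '[[6.6,[0,0,4],[0,0,0]],[6.2,[0,0,7],[0,0,0]],[6.0,[0,0,7.7],[0,0,0]],[5.8,[0,0,7.7],[0,0,0]]]'

```text
time_s: 18.32
ee_pos: [553.7, 4.8, 42.5]
tcp_rot: [180.0, 0.1, 14.9]
contact_force: [-0.1, -1.0, -2.0]
finger_gap: 58.2
```

Request:
move_arm --series '[[5.6,[0,0,0],[0,0,0]],[5.5,[0,0,0],[0,0,0]],[5.4,[0,0,0],[0,0,0]],[5.4,[0,0,0],[0,0,0]]]'

```text
time_s: 18.82
ee_pos: [553.6, 6.4, 43.6]
tcp_rot: [-179.9, 0.0, 14.9]
contact_force: [-5.0, 1.8, 3.0]
finger_gap: 54.0
```

```bash
python3 ht.py pics/h1.png
```

```text
t 18.825 gap 53.98 F [-5.   1.8  3. ] TCP [553.6   6.4  43.6]
strip (np.int32(179), np.int32(46), np.int32(125), np.int32(36)) head along 123.9 blue col 347 blue along 156.9 TCP along 135.9
```

Request:
move_arm --series '[[5.35,[0,0,0],[0,0,0]],[5.3,[0,0,0],[0,0,0]],[5.25,[0,0,0],[0,0,0]],[5.25,[0,0,0],[0,0,0]]]'

```text
time_s: 19.38
ee_pos: [553.4, 7.0, 43.9]
tcp_rot: [-179.9, 0.1, 14.9]
contact_force: [-6.4, 2.3, 4.3]
finger_gap: 52.8
```

Request:
move_arm --series '[[5.22,[0,0,0],[0,0,0]],[5.2,[0,0,0],[0,0,0]],[5.2,[0,0,0],[0,0,0]]]'

```text
time_s: 19.75
ee_pos: [553.4, 7.2, 44.0]
tcp_rot: [-179.9, 0.1, 14.9]
contact_force: [-7.2, 4.1, 4.5]
finger_gap: 52.2
```

```bash
python3 ht.py pics/h2.png
```

```text
t 19.75 gap 52.2 F [-7.2  4.1  4.5] TCP [553.4   7.2  44. ]
strip (np.int32(182), np.int32(46), np.int32(125), np.int32(36)) head along 124.05 blue col 349 blue along 156.78 TCP along 135.1
```

Request:
move_arm --series '[[5.17,[0,0,0],[0,0,0]],[5.15,[0,0,0],[0,0,0]],[5.15,[0,0,0],[0,0,0]]]'

```text
time_s: 20.18
ee_pos: [553.4, 7.3, 44.1]
tcp_rot: [-179.9, 0.1, 14.9]
contact_force: [-5.2, 3.8, 6.4]
finger_gap: 51.8
```

```bash
python3 ht.py pics/h3.png
```

```text
t 20.175 gap 51.79 F [-5.2  3.8  6.4] TCP [553.4   7.3  44.1]
strip (np.int32(183), np.int32(46), np.int32(124), np.int32(36)) head along 124.13 blue col 349 blue along 156.72 TCP along 134.9
```

Request:
move_arm --series '[[5.12,[0,0,0],[0,0,0]],[5.09,[0,0,0],[0,0,0]],[5.06,[0,-0.02,0],[0,0,0]],[5.06,[0,-0.02,0],[0,0,0]]]'

```text
time_s: 20.72
ee_pos: [553.3, 7.4, 44.2]
tcp_rot: [-179.9, 0.1, 14.9]
contact_force: [-6.7, 3.5, 7.6]
finger_gap: 51.0
```

Request:
move_arm --series '[[5.03,[0,0,0],[0,0,0]],[5.0,[0,0,0],[0,0,0]],[5.0,[0,0,0],[0,0,0]]]'

```text
time_s: 21.1
ee_pos: [553.3, 7.4, 44.3]
tcp_rot: [-179.9, 0.1, 14.9]
contact_force: [-7.1, 2.6, 8.0]
finger_gap: 50.4
```

Request:
move_arm --series '[[4.97,[0,0,0],[0,0,0]],[4.94,[0,0,0],[0,0,0]],[4.94,[0,0,0],[0,0,0]]]'

```text
time_s: 21.48
ee_pos: [553.3, 7.5, 44.4]
tcp_rot: [-179.9, 0.1, 14.9]
contact_force: [-7.4, 4.0, 8.9]
finger_gap: 50.1
```

```bash
python3 ht.py pics/h4.png
```

```text
t 21.475 gap 50.07 F [-7.4  4.   8.9] TCP [553.3   7.5  44.4]
strip (np.int32(186), np.int32(47), np.int32(125), np.int32(35)) head along 125.0 blue col 349 blue along 156.55 TCP along 134.7
```

Request:
move_arm --series '[[4.94,[0,0,0],[0,0,0]],[4.94,[0,0,0],[0,0,0]]]'

```text
time_s: 21.78
ee_pos: [553.3, 7.5, 44.4]
tcp_rot: [-179.9, 0.1, 14.9]
contact_force: [-7.1, 2.6, 9.3]
finger_gap: 49.7
```

```bash
python3 ht.py pics/h5.png
```

```text
t 21.775 gap 49.72 F [-7.1  2.6  9.3] TCP [553.3   7.5  44.4]
strip (np.int32(186), np.int32(47), np.int32(125), np.int32(35)) head along 125.0 blue col 349 blue along 156.55 TCP along 134.7
```

Request:
move_arm --series '[[4.94,[0,0,0],[0,0,0]],[4.94,[0,0,0],[0,0,0]]]'

```text
time_s: 22.08
ee_pos: [553.3, 7.6, 44.4]
tcp_rot: [-179.9, 0.1, 14.9]
contact_force: [-7.6, 3.0, 9.4]
finger_gap: 49.5
```

```bash
python3 ht.py pics/h6.png
```

```text
t 22.075 gap 49.5 F [-7.6  3.   9.4] TCP [553.3   7.6  44.4]
strip (np.int32(186), np.int32(47), np.int32(125), np.int32(35)) head along 125.0 blue col 349 blue along 156.55 TCP along 134.7
```

Request:
move_arm --series '[[4.91,[0,0,0],[0,0,0]],[4.89,[0,0,0],[0,0,0]],[4.89,[0,0,0],[0,0,0]],[4.89,[0,0,0],[0,0,0]]]'

```text
time_s: 22.62
ee_pos: [553.3, 7.6, 44.5]
tcp_rot: [-179.9, 0.1, 14.9]
contact_force: [-6.9, 2.4, 9.2]
finger_gap: 49.4
```

```bash
python3 ht.py pics/h7.png
```

```text
t 22.625 gap 49.41 F [-6.9  2.4  9.2] TCP [553.3   7.6  44.5]
strip (np.int32(187), np.int32(47), np.int32(124), np.int32(35)) head along 125.11 blue col 350 blue along 156.82 TCP along 134.6
```

Request:
move_arm --series '[[4.86,[0,0,0],[0,0,0]],[4.84,[0,0,0],[0,0,0]],[4.84,[0,0,0],[0,0,0]],[4.84,[0,0,0],[0,0,0]]]'

```text
time_s: 23.18
ee_pos: [553.2, 7.7, 44.6]
tcp_rot: [-179.9, 0.1, 14.9]
contact_force: [-7.5, 3.3, 9.6]
finger_gap: 48.5
```

```bash
python3 ht.py pics/h8.png
```

```text
t 23.175 gap 48.5 F [-7.5  3.3  9.6] TCP [553.2   7.7  44.6]
strip (np.int32(188), np.int32(47), np.int32(124), np.int32(35)) head along 125.31 blue col 350 blue along 156.71 TCP along 134.5
```

Request:
move_arm --series '[[4.81,[0,0,0],[0,0,0]],[4.79,[0,0,0],[0,0,0]],[4.79,[0,0,0],[0,0,0]],[4.79,[0,0,0],[0,0,0]]]'

```text
time_s: 23.72
ee_pos: [553.2, 7.9, 44.6]
tcp_rot: [-179.9, 0.1, 14.9]
contact_force: [-7.9, 4.0, 11.2]
finger_gap: 48.2
```

```bash
python3 ht.py pics/h9.png
```

```text
t 23.725 gap 48.18 F [-7.9  4.  11.2] TCP [553.2   7.9  44.6]
strip (np.int32(188), np.int32(47), np.int32(125), np.int32(35)) head along 125.25 blue col 350 blue along 156.51 TCP along 134.3
```

Request:
move_arm --series '[[4.76,[0,0,0],[0,0,0]],[4.74,[0,0,0],[0,0,0]],[4.74,[0,0,0],[0,0,0]],[4.74,[0,0,0],[0,0,0]]]'

```text
time_s: 24.28
ee_pos: [553.1, 8.1, 44.7]
tcp_rot: [-179.9, 0.1, 14.9]
contact_force: [-9.0, 4.5, 11.7]
finger_gap: 48.2
```

```bash
python3 ht.py pics/h10.png
```

```text
t 24.275 gap 48.16 F [-9.   4.5 11.7] TCP [553.1   8.1  44.7]
strip (np.int32(189), np.int32(47), np.int32(124), np.int32(35)) head along 125.26 blue col 351 blue along 156.68 TCP along 134.1
```

Request:
move_arm --series '[[4.74,[0,0,0],[0,0,0]],[4.74,[0,0,0],[0,0,0]]]'

```text
time_s: 24.58
ee_pos: [553.1, 8.1, 44.7]
tcp_rot: [-179.9, 0.1, 14.9]
contact_force: [-7.9, 5.4, 12.6]
finger_gap: 48.0
```

```bash
python3 ht.py pics/h11.png
python3 - <<'E'
from h import *
ims=[cv2.imread(f"pics/{n}.png")[0:120,170:450] for n in("h1","h4","h8","h11")]
cv2.imwrite("pics/hh.png",cv2.resize(np.vstack([np.hstack(ims[:2]),np.hstack(ims[2:])]),None,fx=1.42,fy=2.4))
E
```

```text
t 24.575 gap 47.98 F [-7.9  5.4 12.6] TCP [553.1   8.1  44.7]
strip (np.int32(189), np.int32(47), np.int32(124), np.int32(35)) head along 125.26 blue col 351 blue along 156.68 TCP along 134.1
```

Request:
move_arm --series '[[5.4,[0,0.1,0],[0,0,0]],[6.2,[0,0.2,0],[0,0,0]],[6.6,[0,0.2,-1],[0,0,0]],[6.8,[0,0.2,-5],[0,0,0]],[6.8,[0,0.2,-7.7],[0,0,0]]]'

```text
time_s: 25.25
ee_pos: [556.1, 3.2, 122.2]
tcp_rot: [179.9, -0.2, 14.9]
contact_force: [0.6, 0.1, -0.2]
finger_gap: 67.9
```

Request:
move_arm --series '[[6.8,[3,0,0],[0,0,0]],[6.8,[4,0,0],[0,0,0]],[6.8,[4,0,0],[0,0,0]],[6.8,[4,0,0],[0,0,0]]]'

```text
time_s: 25.75
ee_pos: [592.2, 13.4, 119.2]
tcp_rot: [-180.0, 0.1, 14.9]
contact_force: [-0.0, -0.4, 0.2]
finger_gap: 68.1
```

Run:
```python
from h import *
s=arm.read_state();d=arm.read_camera("wrist");np.savez("l3.npz",**d,ee_pos=s["ee_pos"],tcp_rot=s["tcp_rot"])
print(s["time_s"],s["ee_pos"],s["tcp_rot"],s["contact_force"])
cv2.imwrite("pics/l3.png",cv2.resize(d["image"][40:240,270:470],None,fx=4,fy=3,interpolation=cv2.INTER_CUBIC))
```

```text
25.75 [592.18453646  13.38277969 119.24677592] [-1.79999400e+02  1.24275880e-01  1.48827439e+01] [-0.01321493 -0.40467697  0.23931375]
```

View pics/l3.png

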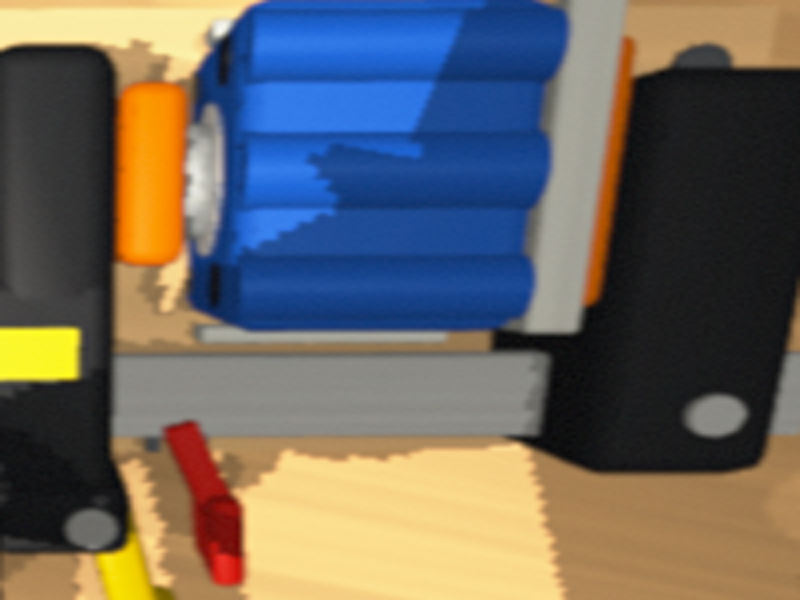

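The view shows the bushing head between the jaw pad (column 183) and the block. Only the head shows; its rim merges with the light ring at columns 205–228, and no shank is visible. I'll check this numerically against the earlier views.

Run:
```python
from h import *
ex=np.array([np.sin(np.radians(14.87)),-np.cos(np.radians(14.87)),0])
ey=np.array([-ex[1],ex[0],0])
for f,rows in(("l3",(88,94,98,102,106,112)),):
    d=dict(np.load(f+".npz"));im=d["image"];T=d["world_from_camera"]
    for r in rows: print(f,r,im[r,312:332].mean(1).round().astype(int).tolist())
# predicted columns for given jaw position: jaw face along J (z63), mouth circle etc.
    def proj(p):
        c=np.linalg.inv(T)@np.r_[p,1];q=d["mtx"]@c[:3];return (q[:2]/q[2]).round(1)
    jaw=back(d,270+184/4,40+174/3,63);J=jaw@ex;S=jaw@ey;print("jaw along",J,"side",S)
    bt=back(d,270+193/4,40+290/3,20)@ex; top=back(d,270+243/4,40+300/3,72)@ex;print("block face bottom/top est",bt,top)
    for D in (6.3,7,7.5,8,9):
        M=J+D
        print(D,"ring top",proj(M*ex+S*ey+[0,0,46+14]),"ring side",proj(M*ex+(S-14)*ey+[0,0,46]),"head outer top (home)",proj((M-5)*ex+S*ey+[0,0,57.5]),"under top home",proj(M*ex+S*ey+[0,0,57.5]))
```

```text
l3 88 [129, 124, 118, 110, 107, 123, 156, 174, 176, 173, 160, 154, 169, 141, 89, 64, 70, 70, 68, 79]
l3 94 [129, 125, 118, 129, 163, 202, 218, 212, 198, 179, 166, 164, 181, 150, 93, 64, 71, 77, 75, 83]
l3 98 [129, 125, 118, 115, 127, 165, 212, 225, 212, 192, 177, 173, 187, 156, 94, 66, 76, 80, 75, 94]
l3 102 [129, 126, 117, 112, 135, 192, 225, 219, 202, 186, 175, 166, 173, 142, 88, 69, 73, 71, 70, 95]
l3 106 [129, 125, 117, 132, 173, 206, 216, 212, 204, 187, 170, 154, 149, 121, 80, 70, 75, 80, 85, 96]
l3 112 [128, 124, 117, 116, 119, 132, 151, 162, 164, 161, 160, 170, 143, 93, 65, 72, 87, 101, 112, 120]
jaw along 160.57260652282235 side 657.7532163444266
block face bottom/top est 167.95572145632096 168.61272362108957
6.3 ring top [326.2  98.4] ring side [322.1 123.2] head outer top (home) [317.1  98.7] under top home [325.6  98.7]
7 ring top [327.4  98.4] ring side [323.1 123.2] head outer top (home) [318.3  98.7] under top home [326.7  98.7]
7.5 ring top [328.2  98.4] ring side [323.9 123.2] head outer top (home) [319.1  98.7] under top home [327.6  98.7]
8 ring top [329.1  98.4] ring side [324.7 123.2] head outer top (home) [320.   98.7] under top home [328.4  98.7]
9 ring top [330.8  98.4] ring side [326.3 123.2] head outer top (home) [321.7  98.7] under top home [330.1  98.7]
```

```bash
cat > trk.py <<'E'
from h import *
import sys
def trk(names):
    ref=cv2.imread(names[0],0).astype(np.float32)
    W=lambda im,c:im[c[1]:c[1]+c[3],c[0]:c[0]+c[2]]
    out=[]
    for n in names:
        im=cv2.imread(n,0).astype(np.float32);o=[]
        for (x,y,w,h) in((285,15,60,90),(345,10,150,60)):  # head front edge / block
            pat=ref[y:y+h,x:x+w]; M=np.eye(2,3,dtype=np.float32)
            M[:,2]=(x,y)
            dx0=np.float32(x)
            try:
                _,M=cv2.findTransformECC(pat,im,M,cv2.MOTION_TRANSLATION,(3,200,1e-5),None,5);o.append(M[0,2]-x)
            except cv2.error: o.append(np.nan)
        out.append(o)
    return np.array(out)
if __name__=="__main__":
    o=trk(sys.argv[1:])
    for n,(a,b) in zip(sys.argv[1:],o): print(n,"head px %.2f block px %.2f  rel %.2f"%(a,b,a-b))
E
python3 trk.py pics/h{1,2,3,4,5,6,7,8,9,10,11}.png
```

```text
pics/h1.png head px -0.02 block px 0.11  rel -0.13
pics/h2.png head px 2.26 block px 1.87  rel 0.38
pics/h3.png head px 2.84 block px 2.03  rel 0.81
pics/h4.png head px 5.26 block px 2.41  rel 2.85
pics/h5.png head px 5.25 block px 2.40  rel 2.85
pics/h6.png head px 5.25 block px 2.41  rel 2.85
pics/h7.png head px 5.78 block px 2.49  rel 3.28
pics/h8.png head px 6.23 block px 2.72  rel 3.51
pics/h9.png head px 6.85 block px 3.24  rel 3.61
pics/h10.png head px 7.40 block px 3.55  rel 3.85
pics/h11.png head px 7.38 block px 3.55  rel 3.84
```

Pressing evidence:
- **Plateau:** the vertical reaction held at about 9.2 N while the bushing moved. It then rose about 30% over the last 1 mm of command while the head nearly stopped (1.39 to 1.55 mm).
- **Reading:** the bushing has bottomed, at an estimated 25 N or so.

Next is the release lever. I'll check the lever and neck positions before lowering.

Run:
```python
from h import *
d=dict(np.load("l3.npz"));im=d["image"];hsv=cv2.cvtColor(im,cv2.COLOR_BGR2HSV)
m=(cv2.inRange(hsv,(0,170,60),(4,255,255))|cv2.inRange(hsv,(174,150,60),(180,255,255)));m[:150]=0
n,l,st,c=cv2.connectedComponentsWithStats(m);k=1+np.argmax(st[1:,4]);print(st[k])
ys,xs=np.nonzero(l==k)
for y in range(ys.min(),ys.max()+1,6): r=xs[ys==y];print(y,r.min(),r.max(),tool(back(d,r.max()+.5,y,60),d))
for y in (215,225): print(y,im[y,180:330].mean(1).round().astype(int).tolist())
print("neck left? cols to tool:",[ (u,tool(back(d,u,220,60),d).tolist()) for u in (220,240,260)])
```

```text
[312 181  18  54 472]
181 316 318 [33.1 25.  59.2]
187 312 320 [29.3 26.4 59.2]
193 314 322 [25.4 27.8 59.2]
199 317 324 [21.5 29.2 59.2]
205 319 326 [17.5 30.6 59.2]
211 319 329 [13.5 32.7 59.2]
217 319 329 [ 9.4 32.9 59.2]
223 320 329 [ 5.3 33.1 59.2]
229 322 329 [ 1.2 33.3 59.2]
215 [190, 189, 188, 187, 187, 187, 185, 185, 184, 184, 182, 182, 181, 181, 180, 178, 179, 179, 178, 178, 177, 177, 178, 178, 178, 179, 179, 179, 180, 180, 180, 180, 180, 180, 181, 181, 181, 181, 179, 181, 180, 180, 179, 179, 178, 178, 177, 178, 177, 177, 177, 177, 177, 178, 173, 138, 79, 31, 15, 19, 23, 20, 18, 20, 21, 17, 22, 20, 20, 21, 19, 20, 20, 20, 20, 21, 18, 20, 20, 18, 20, 20, 20, 18, 22, 18, 18, 16, 18, 16, 18, 19, 20, 19, 21, 21, 18, 19, 19, 21, 19, 19, 21, 17, 17, 30, 66, 96, 106, 107, 108, 107, 107, 108, 108, 107, 107, 106, 94, 61, 30, 28, 56, 94, 144, 176, 187, 188, 188, 189, 179, 144, 115, 109, 108, 109, 108, 99, 78, 57, 49, 45, 42, 47, 49, 50, 48, 49, 50, 46]
225 [179, 177, 177, 178, 178, 177, 178, 177, 177, 178, 177, 177, 176, 176, 176, 175, 176, 175, 176, 175, 174, 174, 174, 175, 175, 176, 179, 181, 181, 184, 186, 187, 188, 190, 190, 189, 190, 190, 189, 190, 189, 188, 188, 188, 187, 186, 184, 185, 184, 183, 183, 182, 181, 182, 182, 176, 128, 61, 35, 48, 56, 42, 25, 18, 19, 19, 22, 20, 19, 19, 19, 19, 19, 21, 17, 18, 14, 21, 18, 23, 39, 44, 48, 44, 38, 36, 28, 21, 17, 42, 80, 97, 98, 95, 97, 97, 95, 97, 100, 114, 123, 123, 123, 123, 122, 121, 121, 117, 114, 133, 157, 164, 158, 136, 136, 147, 162, 164, 159, 155, 154, 152, 150, 147, 136, 129, 158, 183, 194, 190, 165, 133, 127, 127, 129, 130, 131, 134, 132, 115, 85, 59, 58, 76, 98, 103, 98, 81, 64, 58]
neck left? cols to tool: [(220, [7.5, -38.3, 59.2]), (240, [7.5, -25.2, 59.2]), (260, [7.5, -12.2, 59.2])]
```

Request:
move_arm --series '[[8.2,[0.35,0.25,0],[0,0,0]],[8.2,[0.35,0.25,1.5],[0,0,0]],[8.2,[0.35,0.25,4],[0,0,0]],[8.2,[0.35,0.25,6],[0,0,0]],[8.2,[0.35,0.25,7.7],[0,0,0]]]'

```text
time_s: 26.42
ee_pos: [596.8, 12.2, 41.2]
tcp_rot: [-180.0, 0.1, 14.9]
contact_force: [-0.9, 0.8, 0.9]
finger_gap: 81.9
```

Request:
move_arm --series '[[7.6,[0,0,0],[0,0,0]],[7.0,[0,0,0],[0,0,0]],[6.7,[0,0,0],[0,0,0]],[6.5,[0,0,0],[0,0,0]],[6.4,[0,0,0],[0,0,0]]]'

```text
time_s: 27.05
ee_pos: [597.6, 12.2, 43.3]
tcp_rot: [180.0, -0.0, 14.9]
contact_force: [-0.2, -0.1, 0.8]
finger_gap: 64.2
```

```bash
python3 look.py pics/r1.png
```

```text
27.05 [597.6  12.2  43.3] [ 1.7998e+02 -4.0000e-02  1.4890e+01] [-0.2 -0.1  0.8] [-0.01 -0.02 -0.02] 64.23000326938349 [663.5  29.3 171.9]
```

View pics/r1.png

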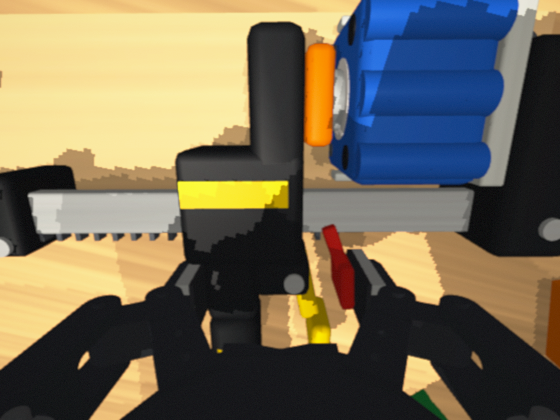

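The view shows the front finger (350–385) just ahead of the red paddle and the back finger (175–205) behind the neck (212–260). The jaw pad is on the bushing head, which is flush at (340,100). Now I press the lever lightly.

Request:
move_arm --series '[[6.2,[0,0.1,0],[0,0,0]],[6.0,[0,0.1,0],[0,0,0]],[5.85,[0,0.1,0],[0,0,0]],[5.7,[0,0.1,0],[0,0,0]],[5.65,[0,0.1,0],[0,0,0]]]'

```text
time_s: 27.72
ee_pos: [596.8, 15.6, 44.1]
tcp_rot: [-179.7, 0.0, 15.0]
contact_force: [-5.3, 5.2, 8.8]
finger_gap: 56.6
```

Request:
move_arm --series '[[5.6,[0,0,0],[0,0,0]],[5.6,[0,-0.2,0],[0,0,0]],[5.6,[0,-0.5,0],[0,0,0]],[5.6,[0,-0.8,0],[0,0,0]]]'

```text
time_s: 28.22
ee_pos: [596.4, 16.9, 43.7]
tcp_rot: [179.8, -0.0, 14.8]
contact_force: [0.1, -3.8, 3.5]
finger_gap: 55.9
```

```bash
python3 ht.py pics/r2.png
python3 - <<'E'
from h import *
for n in("r1","r2"):
    im=cv2.imread(f"pics/{n}.png");m=cv2.inRange(cv2.cvtColor(im,cv2.COLOR_BGR2HSV),(22,150,90),(36,255,255));m[:150]=0;m[240:]=0
    k,l,st,c=cv2.connectedComponentsWithStats(m);print(n,st[1+np.argmax(st[1:,4])])
E
```

```text
r1 [ 177  180  112   30 3083]
r2 [ 188  180  112   30 3053]Traceback (most recent call last):
  File "ht.py", line 8, in <module>
    n,l,st,c=cv2.connectedComponentsWithStats(m);k=1+np.argmax(st[1:,4]);x,y,w,h,ar=st[k]
                                                     ~~~~~~~~~^^^^^^^^^^
    return _wrapfunc(a, 'argmax', axis=axis, out=out, **kwds)
    return bound(*args, **kwds)
ValueError: attempt to get argmax of an empty sequence
```

Request:
move_arm --series '[[5.58,[0,-0.3,0],[0,0,0]],[5.58,[0,-0.7,0],[0,0,0]],[5.58,[0,-1.1,0],[0,0,0]],[5.58,[0,-1.5,0],[0,0,0]]]'

```text
time_s: 28.78
ee_pos: [591.8, 33.9, 42.9]
tcp_rot: [180.0, -0.0, 14.9]
contact_force: [0.9, -3.3, 3.3]
finger_gap: 55.6
```

```bash
cat > st.py <<'E'
from h import *
import sys
ex=np.array([.2566,-.9665,0])
s=arm.read_state();d=arm.read_camera("wrist");im=d["image"];cv2.imwrite(sys.argv[1],im)
m=cv2.inRange(cv2.cvtColor(im,cv2.COLOR_BGR2HSV),(22,150,90),(36,255,255));m[:150]=0;m[240:]=0
k,l,st,c=cv2.connectedComponentsWithStats(m);x,y,w,h,_=st[1+np.argmax(st[1:,4])]
print("t",s["time_s"],"gap",round(s["finger_gap"],2),"F.ex",round(s["contact_force"]@ex,1),"head along",(back(d,x+w/2,y+h/2,64)@ex).round(2),"TCP along",(s["ee_pos"]@ex).round(1),(x,y,w,h))
E
python3 st.py pics/r3.png
```

```text
t 28.775 gap 55.57 F.ex 3.4 head along 106.63 TCP along 119.1 (np.int32(188), np.int32(181), np.int32(112), np.int32(29))
```

Request:
move_arm --series '[[5.58,[0,-0.4,0],[0,0,0]],[5.58,[0,-0.8,0],[0,0,0]],[5.58,[0,-1.2,0],[0,0,0]],[5.58,[0,-1.6,0],[0,0,0]],[5.58,[0,-2.0,0],[0,0,0]]]'

```text
time_s: 29.45
ee_pos: [586.6, 53.1, 42.9]
tcp_rot: [180.0, -0.0, 14.9]
contact_force: [1.9, -2.7, 1.6]
finger_gap: 55.6
```

Request:
move_arm --series '[[5.58,[0,-0.4,0],[0,0,0]],[5.58,[0,-0.8,0],[0,0,0]],[5.58,[0,-1.2,0],[0,0,0]],[5.58,[0,-1.5,0],[0,0,0]],[5.58,[0,-1.7,0],[0,0,0]]]'

```text
time_s: 30.08
ee_pos: [582.1, 69.5, 42.9]
tcp_rot: [180.0, 0.0, 14.9]
contact_force: [1.3, -3.0, 2.2]
finger_gap: 55.9
```

```bash
python3 st.py pics/r4.png
```

```text
t 30.075 gap 55.85 F.ex 3.2 head along 69.7 TCP along 82.2 (np.int32(188), np.int32(181), np.int32(112), np.int32(29))
```

Still sliding at about 3 N, with about 9 mm to the stop. I'll slow down.

Request:
move_arm --series '[[5.58,[0,-0.2,0],[0,0,0]],[5.58,[0,-0.4,0],[0,0,0]],[5.58,[0,-0.6,0],[0,0,0]],[5.58,[0,-0.7,0],[0,0,0]]]'

```text
time_s: 30.62
ee_pos: [580.3, 76.2, 42.9]
tcp_rot: [180.0, 0.0, 14.9]
contact_force: [1.1, -2.9, 2.1]
finger_gap: 55.6
```

Request:
move_arm --series '[[5.58,[0,-0.08,0],[0,0,0]],[5.58,[0,-0.15,0],[0,0,0]],[5.58,[0,-0.2,0],[0,0,0]]]'

```text
time_s: 31.0
ee_pos: [579.8, 77.9, 42.9]
tcp_rot: [180.0, 0.0, 14.9]
contact_force: [0.6, -3.4, 3.1]
finger_gap: 56.0
```

```bash
python3 st.py pics/r5.png
```

```text
t 31.0 gap 55.97 F.ex 3.4 head along 61.0 TCP along 73.5 (np.int32(188), np.int32(181), np.int32(112), np.int32(29))
```

Request:
move_arm --series '[[5.58,[0,-0.07,0],[0,0,0]],[5.58,[0,-0.14,0],[0,0,0]],[5.58,[0,-0.2,0],[0,0,0]]]'

```text
time_s: 31.42
ee_pos: [579.5, 79.2, 42.9]
tcp_rot: [179.9, 0.0, 14.9]
contact_force: [1.0, -4.5, 2.1]
finger_gap: 55.8
```

```bash
python3 st.py pics/r6.png
```

```text
t 31.425 gap 55.75 F.ex 4.5 head along 59.88 TCP along 72.1 (np.int32(188), np.int32(181), np.int32(113), np.int32(29))
```

Request:
move_arm --series '[[5.58,[0,-0.07,0],[0,0,0]],[5.58,[0,-0.14,0],[0,0,0]],[5.58,[0,-0.2,0],[0,0,0]]]'

```text
time_s: 31.85
ee_pos: [579.4, 79.4, 42.8]
tcp_rot: [179.8, 0.0, 14.8]
contact_force: [2.3, -8.2, 2.2]
finger_gap: 55.6
```

```bash
python3 st.py pics/r7.png
```

```text
t 31.85 gap 55.6 F.ex 8.5 head along 59.99 TCP along 71.9 (np.int32(189), np.int32(181), np.int32(113), np.int32(29))
```

The head has stopped at along 59.9 mm (60.3 expected) and the force is rising, so it is on its stop. I'll open, lift clear and check.

Request:
move_arm --series '[[6.2,[0,0.1,0],[0,0,0]],[7.0,[0,0.2,0],[0,0,0]],[7.6,[0,0.2,0],[0,0,0]],[7.6,[0,0.2,0],[0,0,0]],[7.6,[0,0.2,-2],[0,0,0]]]'

```text
time_s: 32.52
ee_pos: [577.8, 80.5, 62.3]
tcp_rot: [-179.9, 0.2, 14.9]
contact_force: [0.3, -1.3, 0.1]
finger_gap: 76.0
```

```bash
python3 st.py pics/r8.png
```

```text
t 32.525 gap 75.96 F.ex 1.3 head along 59.91 TCP along 70.5 (np.int32(205), np.int32(169), np.int32(97), np.int32(26))
```

Request:
move_arm --series '[[7.6,[0,0,-4],[0,0,0]],[7.6,[0,0,-8],[0,0,0]],[7.6,[0,3,-8],[0,0,0]],[7.6,[0,4,-8],[0,0,0]],[7.6,[0,4,-8],[0,0,0]]]'

```text
time_s: 33.2
ee_pos: [589.4, 40.7, 142.8]
tcp_rot: [-180.0, 0.0, 14.8]
contact_force: [0.5, 0.1, -0.4]
finger_gap: 75.9
```

Request:
move_arm --series '[[7.6,[0,0,0],[0,0,0]],[7.6,[0,0,0],[0,0,0]]]'

```text
time_s: 33.45
ee_pos: [589.3, 42.6, 142.6]
tcp_rot: [-180.0, 0.0, 15.0]
contact_force: [-0.1, -0.4, 0.5]
finger_gap: 75.9
```

Run:
```python
from h import *
ex=np.array([.2566,-.9665,0]);ey=np.array([.9665,.2566,0])
s=arm.read_state();d=arm.read_camera("wrist");np.savez("e1.npz",**d,ee_pos=s["ee_pos"],tcp_rot=s["tcp_rot"]);cv2.imwrite("pics/e1.png",d["image"])
print(s["time_s"],s["ee_pos"].round(1),s["contact_force"].round(1))
im=d["image"];hsv=cv2.cvtColor(im,cv2.COLOR_BGR2HSV)
def big(lo,hi,k=3):
    n,l,st,c=cv2.connectedComponentsWithStats(cv2.inRange(hsv,lo,hi));o=np.argsort(-st[1:,4])[:k]+1
    return [(st[i].tolist(),(back(d,st[i][0]+st[i][2]/2,st[i][1]+st[i][3]/2,64)@ex).round(1)) for i in o]
print("yellow",big((22,150,90),(36,255,255)));print("blue",big((100,150,60),(125,255,255)));print("orange",big((8,180,120),(18,255,255)))
for n in("bushing_head","bushing_underhead","bore_mouth","jig","jaw_face","spare_bushing"):
    print(n,[(np.round(r["position"],1).tolist(),round(float(np.dot(r["position"],ex)),1),round(r["p"],2)) for r in arm.look_for("wrist",n)[:2]])
o=arm.outline_of("wrist","bushing_head")
for r in o[:2]:
    y,x=np.nonzero(r["mask"]);print("mask",x.min(),x.max(),y.min(),y.max(),r["p"])
```

```text
33.45 [589.3  42.6 142.6] [-0.1 -0.4  0.5]
yellow [([245, 201, 28, 103, 1126], np.float64(95.3)), ([200, 253, 21, 59, 1073], np.float64(57.9)), ([175, 154, 62, 16, 964], np.float64(60.4))]
blue [([351, 59, 93, 96, 7103], np.float64(187.1))]
orange [([495, 222, 65, 94, 3638], np.float64(297.1)), ([242, 82, 19, 54, 881], np.float64(92.2)), ([446, 96, 7, 48, 50], np.float64(222.1))]
bushing_head [([682.4, 17.3, 49.9], 158.4, 0.91)]
bushing_underhead [([677.6, 11.3, 52.6], 163.0, 0.76)]
bore_mouth [([596.5, -171.7, 33.8], 319.0, 0.97), ([477.5, -127.6, 59.5], 245.9, 0.84)]
jig [([601.5, -171.4, 36.0], 320.0, 0.95), ([680.7, -8.3, 72.9], 182.7, 0.86)]
jaw_face [([593.2, 85.4, 61.5], 69.7, 0.63)]
spare_bushing [([639.3, 174.2, 41.8], -4.3, 0.67)]
mask 348 361 93 126 0.88
mask 174 277 71 332 0.16
```

The arm is clear and the head stays at 59.9–60.4. One numeric check of the bushing, now unobstructed by the jaw: does shank show between head and ring?

Run:
```python
from h import *
ex=np.array([.2566,-.9665,0]);ey=np.array([.9665,.2566,0])
d=dict(np.load("e1.npz"));im=d["image"];T=np.linalg.inv(d["world_from_camera"])
def pr(a,s,z):
    c=T@np.r_[a*ex+s*ey+[0,0,z],1];q=d["mtx"]@c[:3];return (q[:2]/q[2]).round(1).tolist()
g=cv2.cvtColor(im,cv2.COLOR_BGR2HSV)
for r in range(88,134,4): print(r,"V",g[r,340:372,2].tolist());print("   S",g[r,340:372,1].tolist())
S=657.7
for M in (166,167,168):
    print(M,"ring top/bot",pr(M,S,60),pr(M,S,32),"near side",pr(M,S-14,46),"head home outer top/bot/c/near",pr(M-5,S,57.5),pr(M-5,S,34.5),pr(M-5,S,46),pr(M-5,S-11.5,46),"under top",pr(M,S,57.5),"block corners",pr(M,S-29,18),pr(M,S-29,74))
```

```text
88 V [249, 246, 244, 243, 243, 243, 243, 243, 243, 244, 243, 228, 155, 113, 110, 99, 89, 91, 93, 97, 103, 101, 94, 90, 90, 96, 101, 98, 90, 92, 97, 107]
   S [93, 101, 109, 109, 109, 109, 108, 108, 109, 108, 108, 105, 54, 104, 218, 222, 209, 135, 52, 5, 7, 28, 98, 178, 229, 210, 210, 211, 224, 205, 221, 217]
92 V [247, 245, 243, 242, 242, 241, 242, 242, 241, 242, 240, 213, 133, 93, 91, 93, 94, 100, 106, 106, 107, 109, 109, 98, 91, 88, 88, 88, 89, 92, 100, 112]
   S [100, 105, 108, 110, 110, 110, 111, 109, 111, 110, 111, 104, 54, 80, 129, 99, 24, 13, 19, 24, 24, 23, 12, 49, 149, 206, 209, 203, 209, 219, 222, 216]
96 V [249, 246, 242, 241, 241, 241, 242, 241, 241, 240, 225, 165, 114, 108, 129, 150, 155, 143, 119, 103, 100, 106, 107, 102, 96, 89, 88, 88, 91, 96, 106, 112]
   S [96, 104, 109, 110, 110, 109, 109, 109, 110, 111, 111, 85, 31, 9, 10, 12, 15, 12, 11, 12, 15, 19, 14, 28, 96, 183, 214, 220, 213, 210, 212, 214]
100 V [243, 243, 243, 244, 243, 242, 239, 234, 230, 191, 134, 103, 102, 104, 117, 160, 176, 154, 127, 118, 109, 103, 111, 114, 100, 91, 87, 89, 91, 96, 96, 93]
   S [109,
[... 2560 characters left out ...]
211]
166 ring top/bot [363.3, 108.9] [353.4, 110.6] near side [356.7, 130.2] head home outer top/bot/c/near [354.9, 109.1] [347.5, 110.4] [351.0, 109.8] [350.0, 126.6] under top [362.3, 109.1] block corners [347.1, 148.2] [365.7, 155.2]
167 ring top/bot [364.8, 108.9] [354.7, 110.6] near side [358.1, 130.2] head home outer top/bot/c/near [356.4, 109.1] [348.8, 110.4] [352.4, 109.8] [351.4, 126.6] under top [363.8, 109.1] block corners [348.3, 148.2] [367.3, 155.2]
168 ring top/bot [366.3, 108.9] [356.1, 110.6] near side [359.5, 130.2] head home outer top/bot/c/near [357.9, 109.1] [350.2, 110.4] [353.8, 109.8] [352.7, 126.6] under top [365.3, 109.1] block corners [349.5, 148.2] [368.8, 155.2]
```

With the ring's top edge at column 364, a home head should put its lower outer edge at about 348.1–348.8. It measures about 348.8, where 1 mm short would give about 346.7. So it is flush, and I'll hand in.

```bash
python3 -c "
from rig import arm
print(arm.finish_job(), arm.read_state()['time_s'])"
```

```text
the job is handed in; nothing more can be done
the job is handed in; nothing more can be done
```

The bushing is pressed home in the blue block, the release lever has been pressed, and the head is back on its stop. I handed the job in at about 33.5 s with the gripper open and clear of everything. No verdict was reported.

**Pressing:** I made four full strokes and one slow partial stroke. I stopped when the head nearly stopped moving and the wrist's reaction force rose about 30%. There is no direct reading of the squeeze, so I estimated its peak from that rise at about 25 N. The finger lag at that moment (0.6–0.75 mm) could mean somewhat more, so it may have gone slightly over.

**Release:** The head slid back at about 3–4 N with the lever held. The force rose to 8.5 N on the stop, with the head at 59.9 mm along the bar against 60.3 mm expected, and it stayed there after the gripper opened.

**Last checks:**
- **Flush:** the last wrist picture, measured but not viewed, puts the bushing's head flush to about 0.5 mm. An earlier, jaw-obstructed view was ambiguous by 1–1.5 mm.
- **Other things:** I did not touch anything else. The jig block was located in its nest and the spare bushing near its place on the base. I did not re-measure the other things on the bench.

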